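Dipper to the spice carousel, cup brought to the front

ROBOT

A 6-joint arm with a two-finger parallel gripper is mounted at the origin on the work surface. World frame = base frame: x ahead of the robot, y to its left, z up, the work surface at z = 0. Lengths are in mm, angles in degrees, forces in N, time in s.
With the tool pointing down it reaches from about 350 to 725 mm from the base axis. Payload 4.3 kg.
Tool frame: the origin (TCP) lies on the centre line of the jaws, within the pads' length; the fingertips stand 11 mm ahead of it and the grasp point (between the pads) lies 8 mm behind it; z points along the fingers, y is the line along which they close (so a half turn about z gives the same grasp; the last joint's range is limited). The gripper opens to 85 mm and grips with 20 to 120 N. Pads are 22 mm wide; open, the fingers measure 114 mm over their backs; the gripper's body (76 mm by 85 mm) begins 54 mm behind the grasp point. The pads swing forward as they close: fully open they stand 13 mm farther back than shut.
Start: joints at [-76.736, 21.618, 4.641, 73.018, 0, 83.68], TCP at [192.742, -541.771, 242.329] pointing down, gripper open.
Joint ranges: [-156.06, 156.06], [-48.1, 94.91], [-58.44, 69.94], [-101.28, 121.22], [-78.64, 73.56], [-180, 180]. Speed limits (degrees/s): [147.25, 147.25, 180, 180, 180, 180].

INTERFACE

Orientations are given as a 3x3 rotation matrix whose columns are the frame's x, y, z axes.
In Python, from cell import manip gives the robot as it stands.
- The arm moves only by the tool step_arm, never from a script. Its argument "targets" is a list that holds one entry, the list of rows, each a list of 6 numbers: the shift along the world's x, y, z each as a share of 25 cm, from -1 to 1, then the turn, a rotation vector about the world's x, y, z each as a share of 360 degrees, from -1 to 1. In form: [[[dx, dy, dz, ax, ay, az], ...]]. A call has 1 to 12 rows; each row is the pose to reach, as a shift and turn from the pose commanded when the call began, turning the shorter way round; what a row does not reach only later rows make up. A row lasts 1/10 s, in which the tool goes at most 50 mm and 8.59 degrees, less where a joint would pass 70% of its speed; a pose out of reach is approached as far as the arm can. A call with a number of a shift or a turn outside -1 to 1 is refused whole. A call with a gripper value outside its range is refused whole. "claw" is the opening, from -1 (shut) to 1 (fully open), set as the call begins (left out, the last holds). The fingers move at their own pace and stop on an object; the grip force is fixed at half the most. Time passes only in rows, so rows that repeat a pose let the fingers close. It gives the time, the measured TCP pose, the force, the opening and the grip force at its end, in the units of the state.
- manip.state(): the state, without advancing time (a new reading comes with each control period).
- manip.grab_frame(name): name is "scene" or "top"; returns a dict with "pixels" (400x640x3 uint8, blue, green, red), "z_map" (400x640 float32, mm along the optical axis (not along the pixel's ray), 0 where there is no reading), "intrinsics" (3x3 intrinsics, pixels), "distortion" ([k1, k2, p1, p2, k3] as OpenCV has them; the pictures are not rectified), "camera_from_world" (4x4, takes a point from world to camera coordinates). Camera axes: x right, y down, z forward; pixel columns grow to the right and rows downward; lengths in mm; the calibration is good to about 2 mm. A picture is of the moment at which its call begins.
- manip.hand_in(): hands the job in; it is judged then, once.
Trained networks look in a picture, given as the dict that the camera call returned (one of the last four; its "shot" number tells which), for a name from the list of things; names that differ only in an ending like _2 or _b are one class to them, and where a whole thing is asked for, a point or a joint stands for the part that bears it (a point fixed in the world has none). Each returns a list of dicts, best first, with "confidence" (0 to 1); they miss things now and then, are a little off and sometimes report something else, mostly with a low value. They report only what shows in the picture. A call takes as long as a camera call. They do not tell look-alikes from the thing itself.
- manip.trace(picture, label): "region" (400x640 bool, what is visible of it) and "xy" ([column, row] in pixels, amid what is visible of it).
- manip.spot_point(picture, label): "xy" ([column, row] in pixels: a listed point, or the origin of a listed thing).
The state is a dict: "time": time; "joints": joint angles; "qd": joint speeds; "effort": joint torques, N m; "position": TCP position; "orientation": TCP orientation; "ft_force": force on the tool from outside, world axes, zero at the start; "wrist_torque": the same for the moment, N m; "opening": finger opening in mm; "gripper_force": force on a finger pad.
Only numpy, scipy, OpenCV 4.12 (cv2) and the standard library are available. Lean on these libraries where they do the work, as an engineer would, in place of code of your own. Each camera call takes 0.05 s, during which the arm holds its last target. There are 200 camera calls.

TASK

Pull the wooden honey dipper out of the utensil stand and stand it, handle down, in the open cup of the spice carousel, and let go of it. Turn the carousel so that this cup faces the front, in line with the pointer tab on the carousel's foot, and finish with the gripper still holding the knob on top of the centre post, keeping the carousel still: do not let go at the end. Leave the other utensils in the stand and everything else on the counter where they are.

Things in the scene. Friction and masses are not known exactly. Their poses are not given: they have to be found in the camera images.
- dipper: Loose wooden honey dipper, 145 mm long, about 50 g, standing head up in one of the three holes of the utensil stand. Origin: centre of the flat foot (lower end of the handle); z runs along it to the head. Handle 11 mm in diameter from z = 0 to 103 mm; barrel-shaped ribbed head 32 mm in diameter from z = 103 to 145 mm. It may lean a few degrees in its hole.
- stand: Fixed block of light wood, 70 (x) x 240 (y) x 100 (z) mm, origin at the centre of its underside. Three round holes 17 mm wide and 85 mm deep (floor 15 mm above the counter) at y = -75, 0 and +75 mm; a utensil stands in each, in any order.
- turner: Loose wooden turner in another hole of the stand: 11 mm handle with a flat blade 7 x 44 x 55 mm on top, 165 mm long in all. Origin: centre of its foot. Leave it.
- masher: Loose wooden masher in another hole of the stand: 11 mm handle with a smooth ball 34 mm in diameter on top, 153 mm long in all. Origin: centre of its foot. Leave it.
- carousel_foot: Fixed steel foot of the carousel: disc 190 mm in diameter on the counter; origin at the centre of its underside, on the turning axis. Its own x axis points to the front: there a flat tab 22 mm wide reaches out beyond the turntable and ends in a small upright pointer, 30 mm high, 178 mm from the axis.
- front_place (a point): Point fixed to the foot, 115 mm from the turning axis towards the pointer tab, 34 mm above the counter: the cup's inner floor must come to this point.
- cup_floor (a point): Centre of the inner floor of the open white ceramic cup on the turntable, 115 mm from the turning axis, 34 mm above the counter. Cup: 42 mm outside, 36 mm inside, rim 120 mm above the counter. It turns with the turntable. Five closed glass jars with steel lids, up to 131 mm above the counter, share its circle, evenly spaced.
- turntable (a joint): Angle of the turntable (wooden disc 290 mm in diameter, top 28 mm above the counter) on its foot, rad, counter-clockwise seen from above is positive; 0 (or any whole turn) has the cup in line with the pointer tab. It turns freely both ways without stops within reach, has light friction (about 0.1 Nm) and stays where it is left.
- knob (a point): Centre of the round dark wooden knob on top of the carousel's 16 mm centre post, on the turning axis: 36 mm in diameter, 45 mm high, from 146 to 191 mm above the counter. Fixed to the turntable, so turning it turns the carousel.
- ramekin: Loose white ramekin bowl, 76 mm wide, 42 mm high, origin under its centre. Leave it.
- mug: Loose white mug, 80 mm wide, 90 mm high, origin under its centre. Leave it.
- storage_jar: Loose glass jar, 84 mm wide, 120 mm high, origin under its centre. Leave it.
- salt_mill: Loose dark wooden salt mill, 54 mm wide, 125 mm high, origin under its centre. Leave it.
- bowl: Loose white bowl, 110 mm wide, 55 mm high, origin under its centre. Leave it.
- butter_dish: Loose open white dish, 90 x 130 x 40 mm, origin under its centre. Leave it.
Mind the look-alikes: they are no part of the job. Leave any red look-alike of the dipper alone.

How it is judged:
By the outcome, as a careful person would: the job done as asked, in the order asked, and still so for the second after the job is handed in, while the arm keeps its last pose, push and grip.
It also fails if it takes over 72 s, if anything falls off the work surface, if the arm or the gripper's body presses on something with over 40 N, if the wrist force passes 120 N, or if a joint passes its speed limit or range.

## Working session

There is one attempt and no reset: what is moved stays moved. The work goes in short steps, Python scripts to look and compute and a tool call to move; the robot and the scene stay as the last step left them, time stands still between calls to the robot, and variables do not carry over. Pictures are saved under pics/ and viewed, at most 10 in all, crops included, and the job is handed in when it is done.

Besides the shell and the picture viewer there is one more tool, called after "Request:" in YAML: its name, and indented under it one key for each argument. step_arm: Moves the arm, as the interface text tells. Its arguments: {"type":"object","properties":{"targets":{"type":"array"},"claw":{"type":"number"}},"required":["targets"]}

```bash
mkdir -p pics
cat > h.py <<'E'
import numpy as np, cv2
from cell import manip
def world(p,uv,z=None):
    """pixel(s)-> world using depth, or plane z"""
    K=np.array(p["intrinsics"]);D=np.array(p["distortion"],float);T=np.array(p["camera_from_world"])
    uv=np.atleast_2d(np.array(uv,float));n=cv2.undistortPoints(uv[:,None],K,D)[:,0]
    r=np.c_[n,np.ones(len(n))];R=T[:3,:3];t=T[:3,3]
    if z is None:
        d=np.array([p["z_map"][int(round(v)),int(round(u))] for u,v in uv])
        return (r*d[:,None]-t)@R
    c=-R.T@t; w=r@R
    return c+w*((z-c[2])/w[:,2])[:,None]
def cloud(p,m):
    v,u=np.nonzero(m&(p["z_map"]>0));return world(p,np.c_[u,v])
def pix(p,X):
    T=np.array(p["camera_from_world"]);return cv2.projectPoints(np.atleast_2d(np.array(X,float)),cv2.Rodrigues(T[:3,:3])[0],T[:3,3],np.array(p["intrinsics"]),np.array(p["distortion"],float))[0][:,0]
E
python3 - <<'E'
from h import *
np.set_printoptions(precision=1,suppress=True)
for n in("top","scene"):
    p=manip.grab_frame(n);cv2.imwrite(f"pics/{n}0.png",p["pixels"])
    for l in["dipper","stand","turner","masher","carousel_foot","cup_floor","knob","front_place","turntable"]:
        try:
            if l!="front_place":
              for r in manip.trace(p,l)[:3]:
                c=cloud(p,r["region"]);print(n,l,"trace",round(r["confidence"],2),np.array(r["xy"]),r["region"].sum(),np.median(c,0),np.percentile(c,2,axis=0),np.percentile(c,98,axis=0))
        except Exception as e:print(l,e)
        try:
            for r in manip.spot_point(p,l)[:3]:print(n,l,"spot",round(r["confidence"],2),np.array(r["xy"]))
        except Exception as e:print(l,e)
E
```

```text
top dipper trace 0.6 [191.5 187.7] 160 [586.  330.2 143.7] [572.8 319.9  26.4] [599.4 346.9 148.1]
top dipper trace 0.56 [175.3 268.4] 162 [364.7 351.5 143.6] [352.7 341.4  39.1] [377.1 367.3 148.5]
top dipper trace 0.46 [193.1 227.7] 164 [474.7 301.2 159.6] [459.5 290.9 120.7] [488.  320.4 163.8]
top dipper spot 0.7 [203.4 189.1]
top dipper spot 0.64 [207.9 229.6]
top dipper spot 0.55 [191.1 263.9]
top stand trace 0.76 [205.2 227.6] 2074 [473.4 294.8 100.2] [421.1 187.9  13.7] [531.3 418.7 104.8]
top stand spot 0.68 [210.4 228.3]
top stand spot 0.38 [184.2 231.4]
top turner spot 0.6 [182.9 234.7]
top masher trace 0.62 [219.3 222. ] 109 [492.7 231.  163.8] [480.  220.1 108. ] [505.3 246.1 169.5]
top masher spot 0.51 [231.9 224.6]
top carousel_foot trace 0.6 [323.3 204.7] 7462 [553.7 -39.1  29.5] [ 426.2 -165.9   24.2] [683.   88.9 186.8]
top carousel_foot spot 0.8 [322.5 207.5]
top cup_floor trace 0.74 [324.  204.5] 7413 [552.5 -37.7  29.5] [ 426.9 -165.8   24.4] [677.5  89.3 187.5]
top cup_floor spot 0.7 [284.3 212.7]
top knob trace 0.58 [322.5 205.5] 7277 [552.4 -37.3  29.5] [ 427.
[... 1652 characters left out ...]
 [499.  238.1 162.5] [485.3 224.  110.2] [509.3 249.7 168.6]
scene carousel_foot spot 0.61 [324.8 221. ]
scene cup_floor trace 0.77 [324.4 220.9] 8986 [564.5 -25.5  30.5] [ 433.5 -159.2   21. ] [690.2  95.  180.9]
scene cup_floor spot 0.61 [361.  238.3]
scene cup_floor spot 0.16 [219.9 160.3]
scene knob trace 0.73 [324.6 215.8] 8822 [564.5 -25.3  30.6] [ 436.  -157.7   25.2] [689.7  94.4 181.3]
scene front_place spot 0.94 [281.2 228.2]
scene turntable trace 0.58 [320.7 217.4] 8818 [564.3 -25.4  30.6] [ 435.1 -157.8   25.4] [689.7  93.9 181.3]
turntable it knows: bowl, butter_dish, carousel_foot, cup_floor, dipper, front_place, knob, masher, mug, ramekin, salt_mill, stand, storage_jar, turner
```

View pics/top0.png

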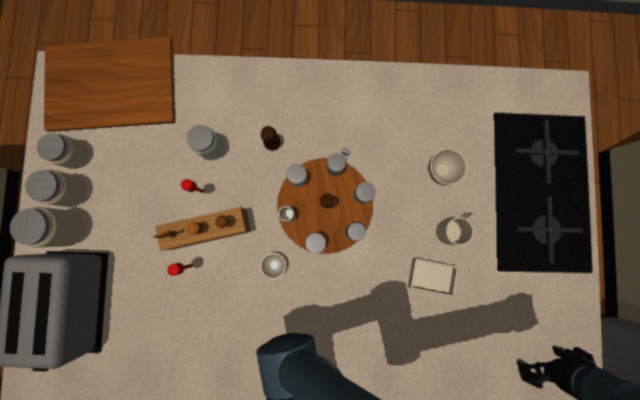

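View pics/scene0.png

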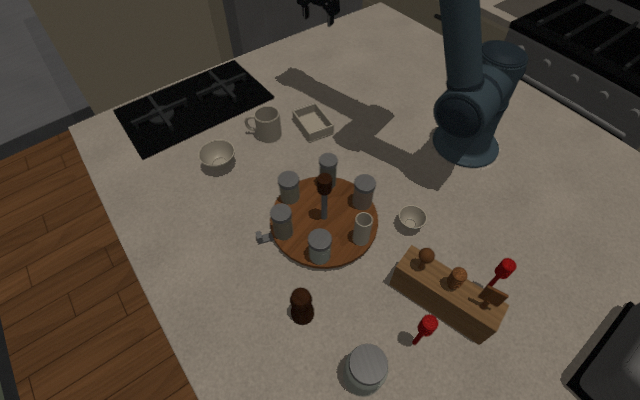

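```bash
cat >> h.py <<'E'
from scipy.optimize import least_squares
def allcloud(p):
    return cloud(p,np.ones(p["z_map"].shape,bool))
def near(P,x,y,r,z0,z1):
    d=np.hypot(P[:,0]-x,P[:,1]-y);return P[(d<r)&(P[:,2]>z0)&(P[:,2]<z1)]
def fitcyl(P,x,y,r,top):
    def f(q):
        a=np.hypot(P[:,0]-q[0],P[:,1]-q[1])-r;b=P[:,2]-q[2]
        return np.where((a>0)&(b>0),np.hypot(a,b),np.maximum(a,b))
    s=least_squares(f,[x,y,top],loss="soft_l1",f_scale=1.5);return s.x,np.sqrt(np.mean(f(s.x)**2)),len(P)
E
python3 - <<'E'
from h import *
np.set_printoptions(precision=1,suppress=True)
Q=[]
for n in("top","scene"):
    p=manip.grab_frame(n);P=allcloud(p);Q.append(P)
    if n=="scene":cv2.imwrite("pics/crop1.png",cv2.resize(p["pixels"][225:355,380:530],None,fx=4,fy=4,interpolation=cv2.INTER_CUBIC))
Q.append(np.r_[Q[0],Q[1]])
for n,P in zip(("top","scene","both"),Q):
    print(n,"knob",*fitcyl(near(P,556,-40,35,155,200),556,-40,18,191))
    print(n,"dipper head",*fitcyl(near(P,475,303,30,125,175),475,303,16,160))
    c=near(P,545,77,40,60,126);print(n,"cup",*fitcyl(c,545,77,21,120))
    k=fitcyl(near(P,556,-40,35,155,200),556,-40,18,191)[0]
    d=np.hypot(P[:,0]-k[0],P[:,1]-k[1]);t=P[(d>150)&(d<200)&(P[:,2]>12)&(P[:,2]<40)];print(n,"ptr",len(t),np.median(t,0),np.degrees(np.arctan2(*(np.median(t,0)[:2]-k[:2])[::-1])))
    s=near(P,475,303,150,96,104);r=cv2.minAreaRect(s[:,:2].astype(np.float32));print(n,"stand",r)
    for a in range(6): # jars
        j0=k[:2]
    L=P[(d>80)&(d<150)&(P[:,2]>90)&(P[:,2]<140)]
    ang=np.degrees(np.arctan2(L[:,1]-k[1],L[:,0]-k[0]))
    z=np.exp(6j*np.radians(ang)).mean();print(n,"jar phase",np.degrees(np.angle(z))/6,"abs",abs(z))
E
```

```text
top knob [555.6 -37.9 191.5] 1.4199405611168532 165
top dipper head [474.4 307.  160.5] 1.519517829925365 159
top cup [519.4  69.7 121.1] 1.487680222488704 77
top ptr 42 [719.4 -96.1  29. ] -19.534126609456187
top stand ((486.0246887207031, 316.214111328125), (163.10289001464844, 248.8987274169922), 31.80474090576172)
top jar phase -12.974379576254094 abs 0.7644237460112374
scene knob [555.9 -39.1 191.8] 0.9789996062325335 284
scene dipper head [472.9 307.8 160.7] 1.0435894614007064 291
scene cup [521.9  71.8 120.6] 1.6714358967353786 345
scene ptr 59 [724.1 -90.5  29.1] -16.984254643581682
scene stand ((474.33404541015625, 307.92218017578125), (205.84475708007812, 225.5929718017578), 54.69084930419922)
scene jar phase -12.484530705078468 abs 0.7112942254662531
both knob [555.8 -39.  191.7] 1.1721621966553162 449
both dipper head [473.1 307.5 160.6] 1.2776136057761527 450
both cup [521.8  71.6 120.5] 1.8331888854432676 422
both ptr 101 [722.1 -93.3  29.1] -18.09216360573273
both stand ((473.6700744628906, 308.3924560546875), (205.84475708007812, 227.58079528808594), 54.69084930419922)
both jar phase -12.694505533373471 abs 0.7323494279055063
```

View pics/crop1.png

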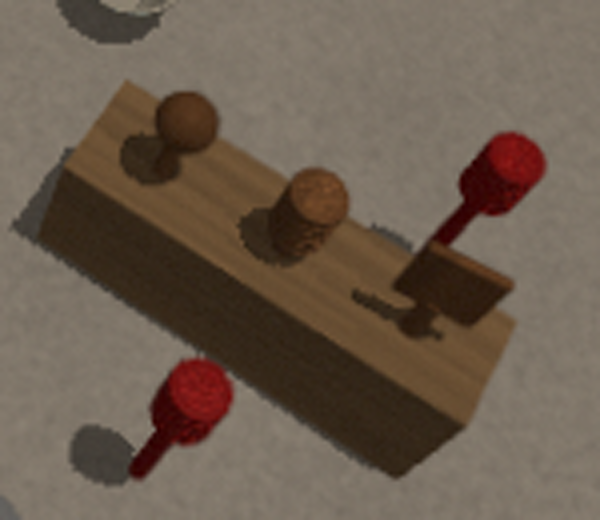

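The crop shows a wooden ribbed barrel in the middle hole, at scene (458,277). It matches the description. The red ones at scene (505,268) and (428,325) are look-alikes standing on the counter. (427,255) is the smooth-ball masher and (493,294) the turner.

Run:
```python
from h import *
np.set_printoptions(precision=3,suppress=True)
s=manip.state();R=np.array(s["orientation"]);print(R,s["ft_force"],s["opening"])
P=None
for n in("top","scene"):
    p=manip.grab_frame(n);Q=allcloud(p)
    print(n,"masher",fitcyl(near(Q,494,236,30,155,180),494,236,14,168)[0])
    d=np.hypot(Q[:,0]-555.8,Q[:,1]+39);t=Q[(d>150)&(d<195)&(Q[:,2]>26)&(Q[:,2]<34)];print(t.mean(0),np.ptp(t,0))
    # pixels of predicted pointer top at several angles: view check
    img=cv2.resize(p["pixels"],None,fx=1,fy=1)
    a=np.radians(-18);o=np.array([555.8,-39,0]);f=np.array([np.cos(a),np.sin(a),0])
    u=pix(p,[o+178*f+[0,0,30]])[0].round().astype(int);print(u)
    c=img[u[1]-25:u[1]+25,u[0]-35:u[0]+35];c=cv2.resize(c,None,fx=8,fy=8,interpolation=cv2.INTER_CUBIC)
    for k,deg in enumerate((-22,-18,-14)):
        a=np.radians(deg);f=np.array([np.cos(a),np.sin(a),0])
        q=(pix(p,[o+178*f,o+178*f+[0,0,30]])-u+[35,25])*8+4
        cv2.line(c,tuple(q[0].astype(int).tolist()),tuple(q[1].astype(int).tolist()),[(255,0,0),(0,255,0),(0,0,255)][k],1)
    P=c if P is None else np.vstack([P,c[:200+200]])
P=cv2.resize(P,None,fx=.75,fy=.75);cv2.imwrite("pics/ptr.png",P);print(P.shape)
```

```text
[[ 0.942  0.335  0.   ]
 [ 0.335 -0.942 -0.   ]
 [ 0.     0.    -1.   ]] [-0.549 -1.07   0.21 ] 85.29891728487694
top masher [493.054 235.6   165.967]
[719.877 -97.012  29.425] [17.43  21.504  7.   ]
[344 149]
scene masher [493.719 235.992 166.158]
[722.997 -94.799  29.686] [17.378 22.785  7.334]
[258 235]
(600, 420, 3)
```

View pics/ptr.png

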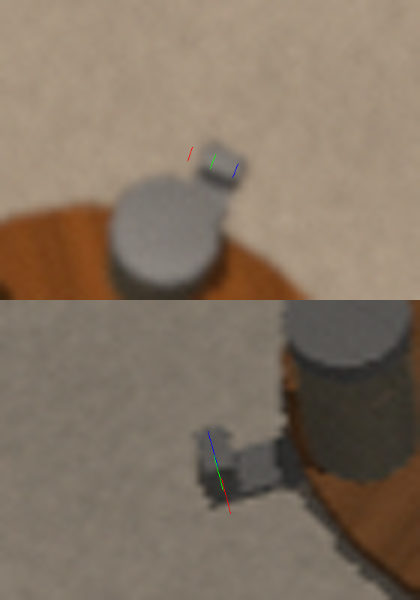

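Top view: pointer at about −19°. Cup at about 107°, so the turntable needs about −126°. Now moving to the dipper.

Request:
step_arm:
  targets:
    - [[0.95, 0.96, 0.12, 0, 0, 0.12], [0.95, 0.96, 0.12, 0, 0, 0.12], [0.95, 0.96, 0.12, 0, 0, 0.12], [0.95, 0.96, 0.12, 0, 0, 0.12], [0.95, 0.96, 0.12, 0, 0, 0.12], [0.95, 0.96, 0.12, 0, 0, 0.12], [0.95, 0.96, 0.12, 0, 0, 0.12], [0.95, 0.96, 0.12, 0, 0, 0.12]]
  claw: 0.5

```text
time: 2.7
position: [433.2, -298.6, 273.0]
orientation: [[0.451, 0.892, 0.002], [0.892, -0.451, 0.0], [0.001, 0.002, -1.0]]
ft_force: [-0.4, 0.1, -0.4]
opening: 63.9
gripper_force: 0.0
```

Request:
step_arm:
  targets:
    - [[0.1, 1, 0, 0, 0, 0.12], [0.1, 1, 0, 0, 0, 0.12], [0.1, 1, 0, 0, 0, 0.12], [0.1, 1, 0, 0, 0, 0.12], [0.1, 1, 0, 0, 0, 0.12], [0.1, 1, 0, 0, 0, 0.12]]

```text
time: 3.3
position: [454.8, -47.5, 272.5]
orientation: [[-0.284, 0.959, 0.0], [0.959, 0.284, 0.002], [0.002, 0.001, -1.0]]
ft_force: [0.7, -1.0, -1.1]
opening: 63.8
gripper_force: 0.0
```

Request:
step_arm:
  targets:
    - [[0.07, 1, 0, 0, 0, 0], [0.07, 1, 0, 0, 0, 0], [0.07, 1, 0, 0, 0, 0], [0.07, 1, 0, 0, 0, 0], [0.07, 1, 0, 0, 0, 0], [0.07, 1, 0, 0, 0, 0]]

```text
time: 3.9
position: [473.2, 201.9, 271.9]
orientation: [[-0.28, 0.96, 0.0], [0.96, 0.28, 0.002], [0.001, 0.001, -1.0]]
ft_force: [-0.3, -1.0, -0.7]
opening: 63.8
gripper_force: 0.0
```

Request:
step_arm:
  targets:
    - [[0, 0.422, 0, 0, 0, 0], [0, 0.422, 0, 0, 0, 0], [0, 0.422, 0, 0, 0, 0], [0, 0.422, -0.15, 0, 0, 0], [0, 0.422, -0.3, 0, 0, 0], [0, 0.422, -0.4, 0, 0, 0], [0, 0.422, -0.48, 0, 0, 0], [0, 0.422, -0.56, 0, 0, 0], [0, 0.422, -0.56, 0, 0, 0]]

```text
time: 4.8
position: [471.4, 300.3, 129.4]
orientation: [[-0.273, 0.962, -0.005], [0.962, 0.273, -0.004], [-0.002, -0.006, -1.0]]
ft_force: [-0.4, 0.4, -0.2]
opening: 64.3
gripper_force: 0.0
```

Request:
step_arm:
  targets:
    - [[0, 0, 0, 0, 0, 0], [0, 0, 0, 0, 0, 0], [0, 0, 0, 0, 0, 0], [0, 0, 0, 0, 0, 0], [0, 0, 0, 0, 0, 0], [0, 0, 0, 0, 0, 0], [0, 0, 0, 0, 0, 0], [0, 0, 0, 0, 0, 0]]
  claw: -1

```text
time: 5.6
position: [474.2, 304.2, 134.0]
orientation: [[-0.276, 0.961, 0.004], [0.961, 0.276, 0.001], [-0.0, 0.004, -1.0]]
ft_force: [0.9, -1.1, 6.3]
opening: 30.7
gripper_force: 59.6
```

Request:
step_arm:
  targets:
    - [[0, 0, 0.06, 0, 0, 0], [0, 0, 0.12, 0, 0, 0], [0, 0, 0.18, 0, 0, 0], [0, 0, 0.26, 0, 0, 0], [0, 0, 0.34, 0, 0, 0], [0, 0, 0.42, 0, 0, 0], [0, 0, 0.5, 0, 0, 0], [0, 0, 0.55, 0, 0, 0], [0, 0, 0.55, 0, 0, 0], [0, 0, 0.55, 0, 0, 0]]

```text
time: 6.6
position: [472.5, 303.8, 269.4]
orientation: [[-0.276, 0.961, -0.0], [0.961, 0.276, -0.0], [0.0, -0.0, -1.0]]
ft_force: [-0.8, 0.0, -1.1]
opening: 30.6
gripper_force: 60.0
```

```bash
cat >> h.py <<'E'
def held(hint,tcpz,zoff=113):
    """fit handle line below gripper from both cams"""
    A=[]
    for n in("scene","top"):
        p=manip.grab_frame(n);Q=allcloud(p);q=near(Q,hint[0],hint[1],30,tcpz-118,tcpz-30);A.append(q)
        if n=="scene":img=p
    for n,q in zip(("scene","top"),A):
        if len(q)<30:print(n,len(q));continue
        z0=tcpz-60
        def f(v):
            t=q[:,2]-z0;return np.hypot(q[:,0]-v[0]-v[2]*t,q[:,1]-v[1]-v[3]*t)-5.5
        s=least_squares(f,[hint[0],hint[1],0,0],loss="soft_l1",f_scale=1.5);v=s.x
        print(n,len(q),"line at z0",v[:2],"slope",v[2:],"foot@z",q[:,2].min(),"foot xy",v[:2]+v[2:]*(q[:,2].min()-z0),"rms",np.sqrt(np.mean(s.fun**2)))
    return img
E
python3 - <<'E'
from h import *
np.set_printoptions(precision=3,suppress=True)
s=manip.state();print(s["position"],s["opening"],s["gripper_force"])
x,y,z=s["position"];p=held((x,y),z)
cv2.imwrite("pics/lift.png",cv2.resize(p["pixels"][140:340,350:550],None,fx=3,fy=3))
E
```

```text
[472.548 303.791 269.418] 30.641064503619123 60.02184569835663
scene 128 line at z0 [471.733 307.625] slope [ 0.013 -0.02 ] foot@z 151.66495311073396 foot xy [470.999 308.761] rms 0.6847331370698359
top 43 line at z0 [471.571 306.654] slope [-0.002  0.004] foot@z 156.46332062170532 foot xy [471.687 306.464] rms 0.44196182042322796
```

View pics/lift.png

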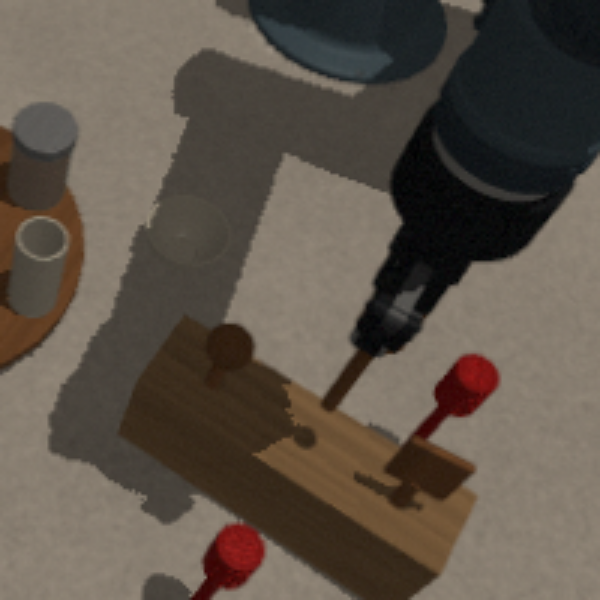

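Request:
step_arm:
  targets:
    - [[0, 0, 0.16, 0, 0, 0], [0.201, 0, 0.16, 0, 0, 0], [0.201, -0.15, 0.16, 0, 0, 0], [0.201, -0.3, 0.16, 0, 0, 0], [0.201, -0.45, 0.16, 0, 0, 0], [0.201, -0.6, 0.16, 0, 0, 0], [0.201, -0.75, 0.16, 0, 0, 0], [0.201, -0.88, 0.16, 0, 0, 0], [0.201, -0.945, 0.08, 0, 0, 0], [0.201, -0.945, 0.04, 0, 0, 0], [0.201, -0.945, 0.04, 0, 0, 0], [0.201, -0.945, 0.04, 0, 0, 0]]

```text
time: 7.9
position: [522.5, 68.3, 279.4]
orientation: [[-0.276, 0.961, -0.001], [0.961, 0.276, 0.0], [0.001, -0.001, -1.0]]
ft_force: [-0.7, 0.4, -0.0]
opening: 30.6
gripper_force: 60.1
```

Run:
```python
from h import *
np.set_printoptions(precision=3,suppress=True)
s=manip.state();print(s["position"],s["opening"],s["gripper_force"])
x,y,z=s["position"];p=held((x,y+3),z)
for n in("top","scene"):
    p=manip.grab_frame(n);Q=allcloud(p);print(n,"cup",*fitcyl(near(Q,522,72,40,60,126),522,72,21,120))
cv2.imwrite("pics/above.png",cv2.resize(p["pixels"][100:280,270:450],None,fx=3,fy=3))
```

```text
[522.517  68.314 279.409] 30.59481065081127 60.135637521743774
scene 118 line at z0 [522.102  71.823] slope [-0.004  0.001] foot@z 163.4497302533406 foot xy [522.348  71.776] rms 0.6363041911895926
top 0
top cup [521.613  72.312 125.878] 0.38265251331006445 15
scene cup [522.898  71.875 120.441] 1.767506586007809 434
```

View pics/above.png

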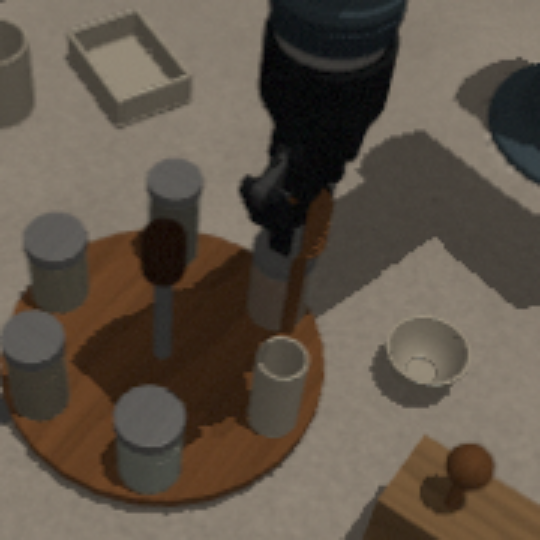

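The picture shows the dipper hanging vertically above the cup, with its foot at crop (293,325) and the cup mouth at (280,355). The fit puts the foot at (522.3, 71.8) and the cup at (522, 72). Lowering.

Request:
step_arm:
  targets:
    - [[0, 0, -0.08, 0, 0, 0], [0, 0, -0.16, 0, 0, 0], [0, 0, -0.24, 0, 0, 0], [0, 0, -0.32, 0, 0, 0], [0, 0, -0.4, 0, 0, 0], [0, 0, -0.45, 0, 0, 0], [0, 0, -0.47, 0, 0, 0], [0, 0, -0.485, 0, 0, 0], [0, 0, -0.485, 0, 0, 0], [0, 0, -0.485, 0, 0, 0]]

```text
time: 9.1
position: [523.6, 67.6, 159.4]
orientation: [[-0.276, 0.961, 0.002], [0.961, 0.276, 0.0], [-0.0, 0.002, -1.0]]
ft_force: [0.3, -0.9, -1.4]
opening: 30.8
gripper_force: 60.1
```

Request:
step_arm:
  targets:
    - [[0, 0, -0.008, 0, 0, 0], [0, 0, -0.014, 0, 0, 0], [0, 0, -0.014, 0, 0, 0], [0, 0, -0.014, 0, 0, 0]]

```text
time: 9.5
position: [523.0, 67.5, 155.1]
orientation: [[-0.275, 0.961, 0.0], [0.961, 0.275, 0.0], [0.0, 0.0, -1.0]]
ft_force: [0.2, -0.0, 0.4]
opening: 30.7
gripper_force: 60.1
```

Request:
step_arm:
  targets:
    - [[0, 0, 0, 0, 0, 0], [0, 0, 0, 0, 0, 0], [0, 0, 0, 0, 0, 0], [0, 0, 0, 0, 0, 0], [0, 0, 0, 0, 0, 0], [0, 0, 0, 0, 0, 0], [0, 0, 0, 0, 0, 0]]
  claw: 0.5

```text
time: 10.2
position: [523.0, 67.5, 155.1]
orientation: [[-0.275, 0.961, 0.0], [0.961, 0.275, 0.0], [0.0, 0.0, -1.0]]
ft_force: [-0.6, 0.2, 1.5]
opening: 63.9
gripper_force: 0.0
```

Request:
step_arm:
  targets:
    - [[0, 0, 0.04, 0, 0, 0], [0, 0, 0.08, 0, 0, 0], [0, 0, 0.14, 0, 0, 0], [0, 0, 0.2, 0, 0, 0], [0, 0, 0.28, 0, 0, 0], [0, 0, 0.36, 0, 0, 0], [0, 0, 0.36, 0, 0, 0], [0, 0, 0.36, 0, 0, 0]]

```text
time: 11.0
position: [523.6, 67.5, 246.0]
orientation: [[-0.275, 0.961, 0.002], [0.961, 0.275, 0.0], [-0.001, 0.002, -1.0]]
ft_force: [-0.0, 0.7, -0.2]
opening: 63.8
gripper_force: 0.0
```

Run:
```python
from h import *
np.set_printoptions(precision=2,suppress=True)
s=manip.state();print(s["time"],s["position"],s["joints"],s["opening"])
for n in("top","scene"):
    p=manip.grab_frame(n);Q=allcloud(p);print(n,"head",*fitcyl(near(Q,522,72,60,145,190),522,72,16,179))
    print(n,"cup",*fitcyl(near(Q,522,72,40,60,126),522,72,21,120)); print("knob",*fitcyl(near(Q,556,-40,35,155,200),556,-40,18,191))
cv2.imwrite("pics/placed.png",cv2.resize(p["pixels"][100:280,230:450],None,fx=3,fy=3))
```

```text
11.0 [523.63  67.48 245.96] [ 0.46 15.93 -2.87 71.08  0.   74.47] 63.7904492515166
top head [522.  72. 179.] nan 0
top cup [522.  72. 120.] nan 0
knob [556.01 -38.33 191.59] 1.5656652526430233 166
scene head [521.79  70.24 179.69] 1.0336279080909905 239
scene cup [522.16  71.31 119.54] 3.014877904725378 338
knob [556.03 -39.06 191.59] 0.9053129161076768 279
  return _methods._mean(a, axis=axis, dtype=dtype,
  ret = ret.dtype.type(ret / rcount)
```

View pics/placed.png

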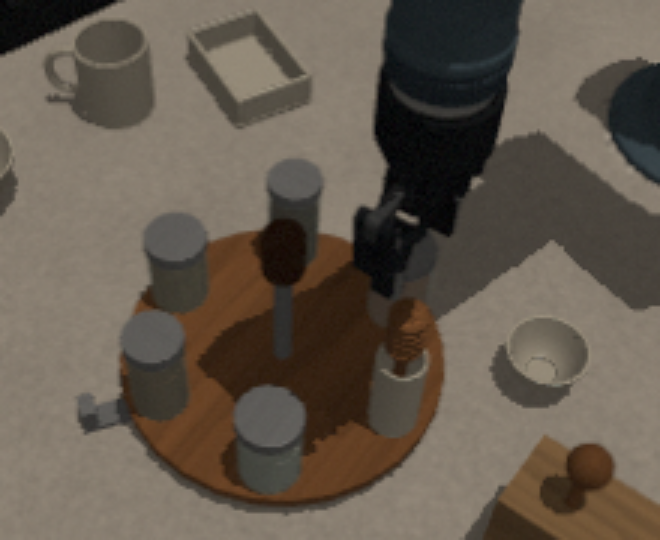

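The dipper stands upright in the cup, at crop (405,330), released and clear of the gripper. Next, the knob.

Request:
step_arm:
  targets:
    - [[0.13, -0.426, 0, 0, 0, 0.206], [0.13, -0.426, 0, 0, 0, 0.206], [0.13, -0.426, 0, 0, 0, 0.206], [0.13, -0.426, 0, 0, 0, 0.206], [0.13, -0.426, 0, 0, 0, 0.206], [0.13, -0.426, 0, 0, 0, 0.206], [0.13, -0.426, 0, 0, 0, 0.206], [0.13, -0.426, 0, 0, 0, 0.206], [0.13, -0.426, 0, 0, 0, 0.206], [0.13, -0.426, 0, 0, 0, 0.206], [0.13, -0.426, 0, 0, 0, 0.206]]

```text
time: 12.2
position: [555.0, -38.9, 244.3]
orientation: [[-1.0, -0.0, -0.002], [-0.0, 1.0, 0.0], [0.002, 0.0, -1.0]]
ft_force: [0.2, 0.1, -0.1]
opening: 64.0
gripper_force: 0.0
```

Request:
step_arm:
  targets:
    - [[0, 0, -0.1, 0, 0, 0], [0, 0, -0.2, 0, 0, 0], [0, 0, -0.27, 0, 0, 0], [0, 0, -0.32, 0, 0, 0], [0, 0, -0.336, 0, 0, 0], [0, 0, -0.336, 0, 0, 0], [0, 0, -0.336, 0, 0, 0]]

```text
time: 12.9
position: [556.1, -39.1, 161.9]
orientation: [[-1.0, -0.002, 0.001], [-0.002, 1.0, -0.0], [-0.001, -0.0, -1.0]]
ft_force: [0.5, 0.3, 1.3]
opening: 64.2
gripper_force: 0.0
```

Request:
step_arm:
  targets:
    - [[0, 0, 0, 0, 0, 0], [0, 0, 0, 0, 0, 0], [0, 0, 0, 0, 0, 0], [0, 0, 0, 0, 0, 0], [0, 0, 0, 0, 0, 0], [0, 0, 0, 0, 0, 0], [0, 0, 0, 0, 0, 0], [0, 0, 0, 0, 0, 0]]
  claw: -1

```text
time: 13.7
position: [556.2, -38.1, 162.3]
orientation: [[-1.0, -0.003, 0.002], [-0.003, 1.0, 0.002], [-0.002, 0.002, -1.0]]
ft_force: [-0.2, 2.7, 5.8]
opening: 35.0
gripper_force: 60.3
```

Request:
step_arm:
  targets:
    - [[0, 0, 0, 0, 0, -0.003], [0, 0, 0, 0, 0, -0.008], [0, 0, 0, 0, 0, -0.015], [0, 0, 0, 0, 0, -0.024], [0, 0, 0, 0, 0, -0.034], [0, 0, 0, 0, 0, -0.044], [0, 0, 0, 0, 0, -0.054], [0, 0, 0, 0, 0, -0.064], [0, 0, 0, 0, 0, -0.074], [0, 0, 0, 0, 0, -0.082], [0, 0, 0, 0, 0, -0.087], [0, 0, 0, 0, 0, -0.09]]

```text
time: 14.9
position: [556.1, -38.6, 162.3]
orientation: [[-0.845, 0.534, 0.002], [0.534, 0.845, 0.001], [-0.001, 0.002, -1.0]]
ft_force: [-1.6, 1.9, 5.5]
opening: 34.7
gripper_force: 60.4
```

```bash
cat >> h.py <<'E'
def report():
    s=manip.state();R=np.array(s["orientation"]);print(s["time"],s["position"],"yaw",np.degrees(np.arctan2(R[1,1],R[0,1])),"q6",s["joints"][5],"F",s["ft_force"],s["wrist_torque"],s["opening"],s["gripper_force"])
    for n in("top","scene"):
        p=manip.grab_frame(n);Q=allcloud(p);d=np.hypot(Q[:,0]-556,Q[:,1]+39)
        L=Q[(d>80)&(d<150)&(Q[:,2]>90)&(Q[:,2]<133)];z=np.exp(6j*np.arctan2(L[:,1]+39,L[:,0]-556)).mean()
        H=Q[(d>75)&(d<150)&(Q[:,2]>150)&(Q[:,2]<182)];h=np.median(H,0) if len(H) else np.zeros(3)
        h,e,_=fitcyl(near(H,h[0],h[1],30,145,190),h[0],h[1],16,179) if len(H)>20 else (h,0,0)
        t=Q[(d>150)&(d<195)&(Q[:,2]>26)&(Q[:,2]<34)]
        print(n,"jarphase",np.degrees(np.angle(z))/6,abs(z),"head",h,e,len(H),"ang",np.degrees(np.arctan2(h[1]+39,h[0]-556)),"ptr",t.mean(0) if len(t) else 0)
    return p
E
python3 - <<'E'
from h import *
np.set_printoptions(precision=2,suppress=True);report()
E
```

```text
14.9 [556.1  -38.57 162.31] yaw 57.716481302378504 q6 21.758792271717184 F [-1.57  1.94  5.52] [0.6  0.19 0.09] 34.65429873646131 60.36199450492859
top jarphase 12.099056590477014 0.7905149812357543 head [566.75  78.68 178.51] 1.6481120465650305 124 ang 84.78002218586244 ptr 0
scene jarphase 14.69994396081327 0.7172720615564782 head [566.03  77.31 178.86] 1.541453864214177 228 ang 85.07263434724584 ptr [723.03 -94.83  30.25]
```

The carousel follows the gripper (−33°), and the dipper has leaned against the cup rim. Continuing gently.

Request:
step_arm:
  targets:
    - [[0, 0, 0, 0, 0, -0.003], [0, 0, 0, 0, 0, -0.008], [0, 0, 0, 0, 0, -0.016], [0, 0, 0, 0, 0, -0.026], [0, 0, 0, 0, 0, -0.037], [0, 0, 0, 0, 0, -0.048], [0, 0, 0, 0, 0, -0.059], [0, 0, 0, 0, 0, -0.07], [0, 0, 0, 0, 0, -0.081], [0, 0, 0, 0, 0, -0.092], [0, 0, 0, 0, 0, -0.103], [0, 0, 0, 0, 0, -0.114]]

```text
time: 16.2
position: [555.6, -38.9, 162.3]
orientation: [[-0.285, 0.959, 0.001], [0.959, 0.285, -0.0], [-0.001, 0.001, -1.0]]
ft_force: [-3.1, 1.1, 6.5]
opening: 35.0
gripper_force: 60.5
```

Request:
step_arm:
  targets:
    - [[0, 0, 0, 0, 0, -0.011], [0, 0, 0, 0, 0, -0.022], [0, 0, 0, 0, 0, -0.033], [0, 0, 0, 0, 0, -0.044], [0, 0, 0, 0, 0, -0.055], [0, 0, 0, 0, 0, -0.066], [0, 0, 0, 0, 0, -0.077], [0, 0, 0, 0, 0, -0.087], [0, 0, 0, 0, 0, -0.094], [0, 0, 0, 0, 0, -0.099], [0, 0, 0, 0, 0, -0.102], [0, 0, 0, 0, 0, -0.102]]

```text
time: 17.4
position: [555.0, -38.9, 162.3]
orientation: [[0.343, 0.939, 0.0], [0.939, -0.343, -0.0], [-0.0, 0.0, -1.0]]
ft_force: [-4.7, 1.7, 7.7]
opening: 34.6
gripper_force: 60.5
```

Run:
```python
from h import *
np.set_printoptions(precision=2,suppress=True);report()
p=manip.grab_frame("scene");c=p["pixels"][130:280,220:400];cv2.imwrite("pics/turned.png",cv2.resize(c,None,fx=4,fy=4,interpolation=cv2.INTER_CUBIC))
```

```text
17.4 [555.05 -38.94 162.29] yaw -20.037164073209468 q6 99.50484971358209 F [-4.71  1.74  7.66] [ 0.17  0.5  -0.03] 34.623567494447734 60.5488121509552
top jarphase -1.8577949870912576 0.79844471693269 head [0. 0. 0.] 0 0 ang 175.98762334313125 ptr 0
scene jarphase -3.8734979828034697 0.7134649013859017 head [670.29 -25.22 178.5 ] 1.5431933829158175 189 ang 6.873327070489959 ptr [723.07 -94.62  30.5 ]
```

View pics/turned.png

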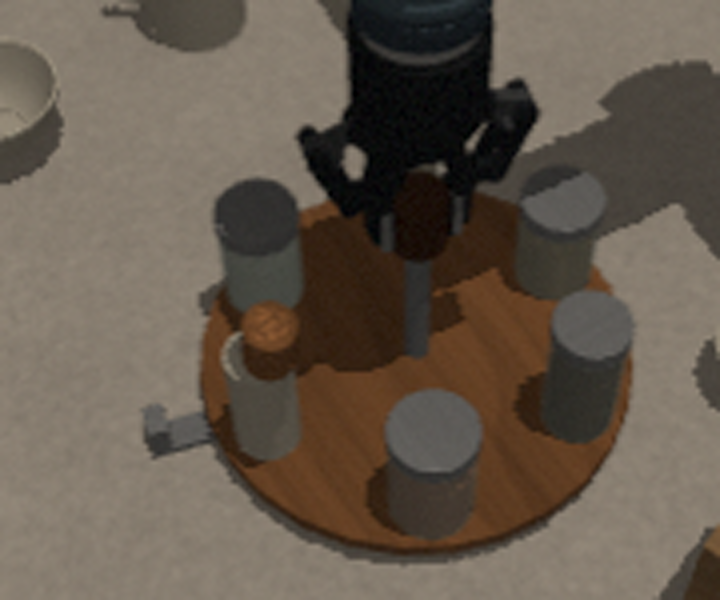

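Run:
```python
from h import *
np.set_printoptions(precision=2,suppress=True)
o=np.array([556,-39])
A=lambda w:np.degrees(np.arctan2(w[1]-o[1],w[0]-o[0]))
for n in("top","scene")*2:
    p=manip.grab_frame(n)
    for l in("front_place","cup_floor","carousel_foot","knob"):
        for r in manip.spot_point(p,l)[:1]:
            z=34 if l in("front_place","cup_floor") else (0 if l!="knob" else 168.5)
            w=world(p,r["xy"],z)[0];print(n,l,round(r["confidence"],2),np.array(r["xy"]),w[:2],"ang",A(w),np.hypot(*(w[:2]-o)))
    Q=allcloud(p)
    d=np.hypot(Q[:,0]-o[0],Q[:,1]-o[1])
    # lid fits in pattern: jars at cup+60k
    for k in range(0,6):
        a=np.radians(-3.1+60*k);x,y=o+115*np.array([np.cos(a),np.sin(a)])
        q=near(Q,x,y,32,100,134)
        if len(q)>60:
            f=lambda v:(lambda a,b:np.where((a>0)&(b>0),np.hypot(a,b),np.maximum(a,b)))(np.hypot(q[:,0]-v[0],q[:,1]-v[1])-v[3],q[:,2]-v[2])
            s=least_squares(f,[x,y,128,22],loss="soft_l1",f_scale=1.);print("  jar",k,s.x,"cup ang",(A(s.x)-60*k+180)%360-180,len(q))
    # tab: points at z ~ tab between r 147 and 180 low
    t=Q[(d>148)&(d<172)&(Q[:,2]>3)&(Q[:,2]<14)];t=t[(abs(np.degrees(np.arctan2(t[:,1]-o[1],t[:,0]-o[0]))+19)<8)]
    if len(t)>5:print("  tab",len(t),t.mean(0),A(t.mean(0)),np.percentile(np.degrees(np.arctan2(t[:,1]-o[1],t[:,0]-o[0])),[2,98]))
    t=Q[(d>165)&(d<192)&(Q[:,2]>14)&(Q[:,2]<36)];
    if len(t)>5:print("  ptr",len(t),A(t.mean(0)),cv2.minAreaRect(t[t[:,2]>27][:,:2].astype(np.float32)))
```

```text
top knob 0.25 [449.7 230.5] [ 483.54 -363.57] ang -102.58490145659458 332.5599450306381
  jar 1 [616.44  58.16 118.35  25.88] cup ang -1.8831832890388966 255
  jar 2 [502.91  64.29 131.54  23.95] cup ang -2.797177297736482 204
  jar 4 [ 492.87 -133.83  124.01   24.6 ] cup ang -3.652977972722681 117
scene front_place 0.63 [280.1 226.7] [666.48 -79.38] ang -20.07856843565967 117.62737417624442
scene cup_floor 0.64 [287.4 235.4] [666.13 -46.18] ang -3.7279160080446405 110.36409684288265
scene knob 0.65 [323.2 183.6] [556.29 -40.07] ang -74.89213801554787 1.110738902983573
  jar 0 [670.36 -42.27 126.82  18.85] cup ang -1.6364190600217512 113
  jar 1 [619.15  57.74 118.7   27.21] cup ang -3.133108917908146 474
  jar 2 [504.09  63.77 131.71  24.29] cup ang -3.20331291441272 406
  jar 3 [441.55 -32.65 109.84  27.41] cup ang -3.1781076419817964 322
  jar 5 [ 607.54 -140.23  113.99   26.44] cup ang -3.018477169205198 323
  tab 73 [706.39 -89.37   6.39] -18.517784013931582 [-25.55 -13.94]
  ptr 57 -17.71539736156338 ((723.0665283203125, -95.72946166992188), (21.14117431640625, 13.2382793426513
[... 552 characters left out ...]
.7] [541.76 -52.07] ang -137.44121347217174 19.32906461228268
scene knob 0.84 [323.1 183.9] [557.03 -39.5 ] ang -25.624342869967364 1.145223106049888
  jar 0 [670.31 -42.32 124.55  18.95] cup ang -1.6656398413248894 114
  jar 1 [619.11  57.75 118.68  27.33] cup ang -3.115922048369498 471
  jar 2 [503.95  63.99 131.61  24.3 ] cup ang -3.186034806976636 404
  jar 3 [441.4  -32.41 109.72  27.55] cup ang -3.2924688996814098 319
  jar 5 [ 607.71 -139.96  113.75   26.32] cup ang -2.881411064711415 324
  tab 65 [706.55 -89.55   6.47] -18.558919539713475 [-22.67 -14.87]
  ptr 55 -17.808488893653678 ((722.6235961914062, -95.84695434570312), (20.647031784057617, 13.638484954833984), 69.97029113769531)
```

The cup is now at −3.1° and the tab at about −19.0°, so it needs −15.9° more.

Request:
step_arm:
  targets:
    - [[0, 0, 0, 0, 0, -0.003], [0, 0, 0, 0, 0, -0.008], [0, 0, 0, 0, 0, -0.014], [0, 0, 0, 0, 0, -0.021], [0, 0, 0, 0, 0, -0.028], [0, 0, 0, 0, 0, -0.034], [0, 0, 0, 0, 0, -0.039], [0, 0, 0, 0, 0, -0.042], [0, 0, 0, 0, 0, -0.044], [0, 0, 0, 0, 0, -0.044], [0, 0, 0, 0, 0, -0.044], [0, 0, 0, 0, 0, -0.044]]

```text
time: 19.75
position: [554.8, -38.9, 162.3]
orientation: [[0.586, 0.81, -0.0], [0.81, -0.586, -0.0], [-0.0, 0.0, -1.0]]
ft_force: [-4.6, 2.4, 8.5]
opening: 34.5
gripper_force: 60.6
```

Run:
```python
from h import *
np.set_printoptions(precision=2,suppress=True);report()
o=np.array([556,-39]);A=lambda w:np.degrees(np.arctan2(w[1]-o[1],w[0]-o[0]))
p=manip.grab_frame("scene");Q=allcloud(p)
for k in(1,2,3,5):
    a=np.radians(-19+60*k);x,y=o+115*np.array([np.cos(a),np.sin(a)]);q=near(Q,x,y,32,100,134)
    f=lambda v:(lambda a,b:np.where((a>0)&(b>0),np.hypot(a,b),np.maximum(a,b)))(np.hypot(q[:,0]-v[0],q[:,1]-v[1])-v[3],q[:,2]-v[2])
    if len(q)>60:
        s=least_squares(f,[x,y,128,22],loss="soft_l1",f_scale=1.);print("jar",k,(A(s.x)-60*k+180)%360-180,len(q))
for l in("front_place","cup_floor"):
    for r in manip.spot_point(p,l)[:1]:w=world(p,r["xy"],34)[0];print(l,w,A(w))
img=p["pixels"].copy()
cv2.imwrite("pics/final.png",cv2.resize(img[120:370,210:530],None,fx=2.4,fy=2.4,interpolation=cv2.INTER_CUBIC))
```

```text
19.75 [554.83 -38.88 162.31] yaw -35.85686794076185 q6 115.32695970887005 F [-4.62  2.35  8.47] [ 0.09  0.59 -0.01] 34.473867246757585 60.61335325241089
top jarphase -17.235333092846496 0.7684655334023623 head [0. 0. 0.] 0 0 ang 175.98762334313125 ptr 0
scene jarphase -19.194705747298915 0.7171842168986605 head [669.76 -56.41 178.6 ] 1.6257598285201955 186 ang -8.700174465887674 ptr [722.83 -94.65  30.24]
jar 1 -18.839058772896692 472
jar 2 -18.939931460173455 417
jar 3 -19.3052021645195 330
jar 5 -18.861741278820773 294
front_place [666.14 -71.46  34.  ] -16.41987480885429
cup_floor [668.12 -74.11  34.  ] -17.386195795899443
```

View pics/final.png

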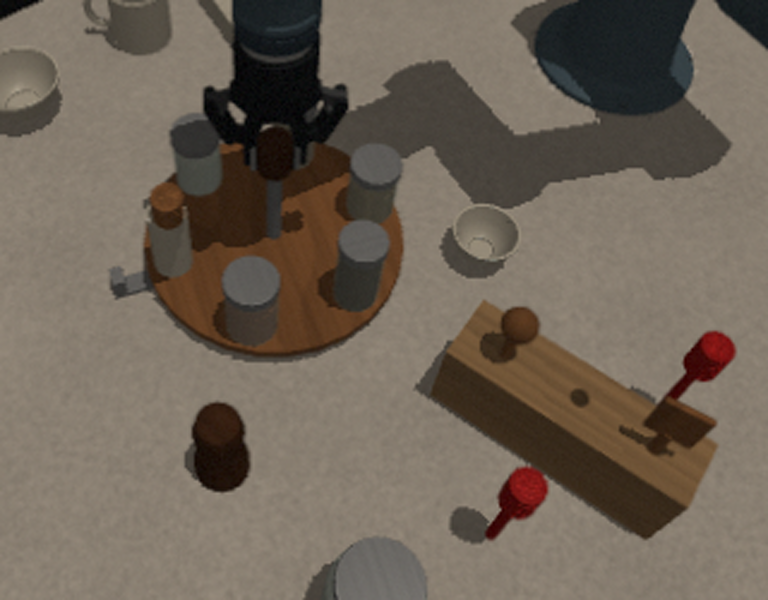

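The picture shows the cup with the dipper at (168,235), in line with the tab at (125,280). The fits put both at −19°. The gripper holds the knob at (275,150), and the other utensils are undisturbed.

```bash
python3 -c "
from cell import manip
print(manip.hand_in())"
```

```text
the job is handed in; nothing more can be done
None
```

The job is handed in at about 20 s: the dipper stands handle down in the cup, leaning against the rim, the cup lines up with the pointer tab to within about half a degree by camera, and the gripper still holds the knob.

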